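Push the stray clipper into the gap in the row

ROBOT

A 6-joint arm with a two-finger parallel gripper is mounted at the origin on the work surface. World frame = base frame: x ahead of the robot, y to its left, z up, the work surface at z = 0. Lengths are in m, angles in rad, forces in N, time in s.
With the tool pointing down it reaches from about 0.25 to 0.775 m from the base axis. Payload 4 kg.
Tool frame: the origin (TCP) lies at the centre of the arm's flange, where the gripper is bolted on; the fingertips stand 199 mm ahead of it and the grasp point (between the pads) lies 180 mm ahead of it; z points along the fingers, y is the line along which they close (so a half turn about z gives the same grasp; the last joint's range is limited). The gripper opens to 94 mm and grips with 3 to 60 N. Pads are 16 mm wide; open, the fingers measure 119 mm over their backs; the gripper's body (75 mm by 177 mm) begins 78 mm behind the grasp point.
Start: joints at [1.081, 0.087, 1.371, -0, 1.684, -0.103], TCP at [0.207, 0.509, 0.405] pointing down, gripper open.
Joint ranges: [-3.1, 3.1], [-0.76, 2.03], [0.27, 2.55], [-1.08, 4.22], [0.17, 2.65], [-2.57, 2.57]. Speed limits (rad/s): [2.79, 2.79, 3.14, 3.14, 3.14, 3.14].

INTERFACE

Orientations are given as [roll, pitch, yaw] about the fixed x, y, z axes, in that order (R = Rz(yaw) Ry(pitch) Rx(roll)).
In Python, from bench import robot, eyes, models gives the robot as it stands.
- The arm moves only by the tool step_arm, never from a script. Its argument "commands" is a list that holds one entry, the list of rows, each a list of 7 numbers: the shift along the tool's x, y, z in mm, then the turn, a rotation vector about the tool's x, y, z in rad, then the finger opening in mm, from 0 to 94. In form: [[[tx, ty, tz, wx, wy, wz, gripper], ...]]. A call has 1 to 20 rows; each row shifts and turns the commanded pose from where the row before left it, along the tool's axes as they then stand; what a row does not reach is not made up. A row lasts 1/8 s, in which the tool goes at most 62.5 mm and 10.7 degrees, less where a joint would pass 70% of its speed; a pose out of reach is approached as far as the arm can. A call is refused whole if a number of a shift passes 62.5 or a number of a turn 0.188, either way. A call with a gripper value outside its range is refused whole. The fingers move at their own pace and stop on an object; the grip force is fixed at half the most. Time passes only in rows, so rows that do not move let the fingers close. It gives the time, the measured TCP pose, the force, the opening and the grip force at its end, in the units of the state.
- robot.get_obs(): the state, without advancing time (a new reading comes with each control period).
- eyes.snapshot(name): name is "scene" or "top" or "wrist"; returns a dict with "color" (384x512x3 uint8, red, green, blue), "camera_matrix" (3x3 intrinsics, pixels), "eye" and "rotation" of the camera in the world; the wrist camera has in their place "tool_from_camera" (4x4, takes a point from camera to tool coordinates, whose origin is the TCP and whose axes are the flange's). Camera axes: x right, y up, looking along -z (the intrinsics and any distortion apply to the point x, -y, -z); pixel columns grow to the right and rows downward; lengths in m; the calibration is good to about 2 mm. A picture is of the moment at which its call begins: read the wrist's pose just before it. There is no depth.
- robot.close_job(): hands the job in; it is judged then, once.
Trained networks look in a picture, given as the dict that the camera call returned (one of the last four; its "shot" number tells which), for a name from the list of things; names that differ only in an ending like _2 or _b are one class to them, and where a whole thing is asked for, a point or a joint stands for the part that bears it (a point fixed in the world has none). Each returns a list of dicts, best first, with "confidence" (0 to 1); they miss things now and then, are a little off and sometimes report something else, mostly with a low value. They report only what shows in the picture. A call takes as long as a camera call. They do not tell look-alikes from the thing itself.
- models.masks_of(picture, query): "mask" (384x512 bool, what is visible of it) and "xy" ([column, row] in pixels, amid what is visible of it).
- models.tip_of(picture, query): "xy" ([column, row] in pixels: a listed point, or the origin of a listed thing).
The state is a dict: "time": time; "joint_positions": joint angles; "qvel": joint speeds; "joint_torque": joint torques, N m; "tool_pos": TCP position; "ee_rot": TCP orientation; "wrist_force": force on the tool from outside, world axes, zero at the start; "wrist_torque": the same for the moment, N m; "width": finger opening in m; "finger_force": force on a finger pad.
Only numpy, scipy, OpenCV 4.12 (cv2) and the standard library are available. Lean on these libraries where they do the work, as an engineer would, in place of code of your own. Each camera call takes 0.05 s, during which the arm holds its last target. There are 200 camera calls.

TASK

One blue hair clipper lies out of line on the bench. Without picking it up, push it gently along the bench into the empty place marked with yellow tape in the row, until its blade end rests against the aluminium stop bar and it lies straight and centred in the place like its neighbours. Do not disturb the other clippers or anything else on the bench, and finish with the gripper clear.

Things in the scene. Friction and masses are not known exactly. Their poses are not given: they have to be found in the camera images.
- stray: the blue hair clipper to push, out of the row, on its back, 140 x 44 x 34 mm high, 0.22 kg (+-30 %). Origin: centre of its underside; +y from tail to blade. y -70 to +42 mm is a straight block 44 wide, 34 high with upright flat flanks and tail face; the head (y +42 to +70) is 36 wide, 24 high. Blade points roughly to the bar (within 0.5 rad). Slides with friction
- stray_head (a point): middle of the stray clipper's blade end face, 70 mm from its origin along +y, 12 mm above its underside
- stray_tail (a point): middle of the stray clipper's flat tail face, 70 mm from its origin along -y, 17 mm above its underside
- stop: aluminium stop bar fixed to the bench, 330 mm long (its x), 30 mm high. Origin on the bench under the middle of its working face (plane y = 0); +y points into the bar (14 mm thick, then a 4 mm high foot to y 54), so the clippers lie at negative y. Four places 68 mm apart (x -102, -34, +34, +102), three filled; 24 mm between neighbours
- mark: the empty place: a U of yellow tape flat on the bench (62 mm wide outside, open to the bar); any one of the four. Origin on the bench where the origin of a clipper lying properly in the place belongs (70 mm in front of the bar's face), axes parallel to the stop bar's
- row1: a cordless hair clipper with blue top shell, black underside and steel blade, lying on its back, 140 x 44 x 34 mm high, 0.22 kg; origin at the centre of its underside, +y from tail to blade. One of the three alike clippers standing in the row, blade against the stop bar; leave it alone
- row2: a cordless hair clipper with blue top shell, black underside and steel blade, lying on its back, 140 x 44 x 34 mm high, 0.22 kg; origin at the centre of its underside, +y from tail to blade. One of the three alike clippers standing in the row, blade against the stop bar; leave it alone
- row3: a cordless hair clipper with blue top shell, black underside and steel blade, lying on its back, 140 x 44 x 34 mm high, 0.22 kg; origin at the centre of its underside, +y from tail to blade. One of the three alike clippers standing in the row, blade against the stop bar; leave it alone
- chassis: bystander: a half-built clipper with grey top, same shape as the others, lying askew to the robot's right; origin at the centre of its underside
- driver: bystander: a red-handled screwdriver lying on the bench to the right; origin on its underside
- cells: bystander: an open cardboard box of orange battery cells, 150 x 120 x 70 mm high, 0.9 kg, on the left beyond the bar; origin at the centre of its underside
- comb: bystander: a small black comb guard, 46 x 22 x 21 mm, far side of the bench; origin at the centre of its underside
- tape: bystander: a roll of yellow tape lying flat, 76 mm across, 22 mm high, far side of the bench; origin at the centre of its underside
Things that resemble listed ones, but are neither listed nor needed, are in the scene too. Leave any green or red look-alike of the stray alone.

How it is judged:
At the end, for the whole second after the job is handed in: The stray clipper lies flat and at rest in the marked place: within 8 mm of its middle sideways, blade end within 4 mm of the stop bar's face, parallel to the place within 0.09 rad (5 degrees); every other loose thing is within 10 mm of where it was (x of stray in the frame of mark between -0.008 and 0.008 m and y of stray_head in the frame of stop above -0.004 m and angle between the y axis of stray and the y axis of stop, either way round below 0.09 rad and height (world z) of stray below 0.004 m and angle between stray's own z axis and vertical below 0.06 rad and linear speed of stray below 0.01 m/s and distance of each of row1, row2, row3, chassis, driver, cells, comb, tape from where it was at the start of the episode below 0.01 m); the robot touches nothing.
It fails at once if the stray clipper is lifted off the bench (more than 8 mm) or tipped (more than 0.2 rad) (height (world z) of stray above 0.008 m or angle between stray's own z axis and vertical above 0.2 rad).
It fails at once if the stray clipper is pushed harder than 40 N (contact force between the fingers and stray above 40 N).
It fails at once if another clipper or a bystander is moved more than 10 mm (distance of any of row1, row2, row3, chassis, driver, cells, comb, tape from where it was at the start of the episode above 0.01 m).
It also fails if it takes over 64 s, if anything falls off the work surface, if the arm or the gripper's body presses on something with over 40 N, if the wrist force passes 120 N, or if a joint passes its speed limit or range.

## Working session

There is one attempt and no reset: what is moved stays moved. The work goes in short steps, Python scripts to look and compute and a tool call to move; the robot and the scene stay as the last step left them, time stands still between calls to the robot, and variables do not carry over. Pictures are saved under pics/ and viewed, at most 10 in all, crops included, and the job is handed in when it is done.

Besides the shell and the picture viewer there is one more tool, called after "Request:" as name(argument=value, ...) on one line, values as JSON. step_arm: Moves the arm, as the interface text tells. Its arguments: {"type":"object","properties":{"commands":{"type":"array"}},"required":["commands"]}

```bash
mkdir -p pics
cat > h.py <<'E'
import numpy as np, cv2
from bench import robot, eyes, models
def ray(s,px,z):
    K=np.array(s["camera_matrix"]);R=np.array(s["rotation"]);e=np.array(s["eye"])
    d=np.linalg.inv(K)@np.array([px[0],px[1],1.]); d=R@np.array([d[0],-d[1],-d[2]])
    return e+d*(z-e[2])/d[2]
def proj(s,P):
    K=np.array(s["camera_matrix"]);R=np.array(s["rotation"]);e=np.array(s["eye"])
    c=R.T@(np.array(P)-e); p=K@np.array([c[0],-c[1],-c[2]]); return p[:2]/p[2]
def save(s,n): cv2.imwrite(f"pics/{n}.png",cv2.cvtColor(s["color"],cv2.COLOR_RGB2BGR))
E
python3 - <<'E'
from h import *
o=robot.get_obs();print(o["tool_pos"],o["ee_rot"],o["time"])
ss=[eyes.snapshot(n) for n in("top","scene")]
for s,n in zip(ss,("top","scene")):
    save(s,n+"0")
    print(n,s.keys(),np.round(s["eye"],3))
    for q,z in(("stray",0),("stray_head",.012),("stray_tail",.017),("mark",0),("stop",0),("row1",0)):
        for d in models.tip_of(s,q)[:5]: print(q,np.round(d["xy"],1),round(d["confidence"],2),np.round(ray(s,d["xy"],z),4))
im=np.hstack([s["color"] for s in ss]);
E
```

```text
[0.20744182 0.50926937 0.40350572] [-3.13943001e+00 -2.01967389e-04  2.75479227e+00] 0.0
top dict_keys(['color', 'camera_matrix', 'eye', 'rotation', 'shot']) [0.3   0.02  0.989]Traceback (most recent call last):
  File "<stdin>", line 8, in <module>
  File "h.py", line 6, in ray
    return e+d*(z-e[2])/d[2]
                        ~^^^
IndexError: invalid index to scalar variable.
```

Run:
```python
from h import *
for n in("top","scene"):
    s=eyes.snapshot(n);print(n,s["rotation"],s["eye"],s["camera_matrix"])
```

```text
top [ 0.17710268  0.00766468 -1.55931343] [0.30018142 0.01977399 0.98863658] [[358.15472426   0.         259.06826746]
 [  0.         358.15472426 184.57447021]
 [  0.           0.           1.        ]]
scene [0.78856618 0.01478382 1.04070702] [ 1.11486032 -0.32854927  0.77479799] [[376.92417975   0.         257.81127717]
 [  0.         376.92417975 197.32920598]
 [  0.           0.           1.        ]]
```

View pics/top0.png

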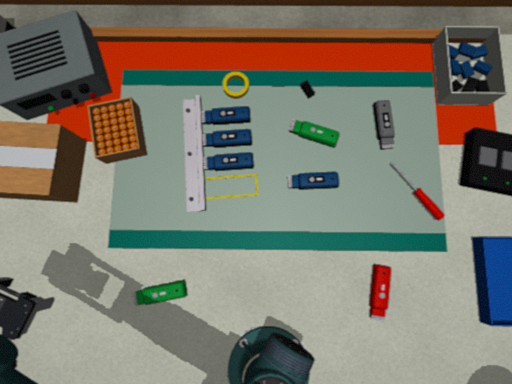

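The top view shows the stray at about (315,180) with its blade pointing left. The empty place is at about (231,187), at the near end of the row, and the bar is at x≈195. The rotation field is rpy.

```bash
sed -i 's/R=np.array(s\["rotation"\])/R=Rot.from_euler("xyz",s["rotation"]).as_matrix()/; 1a from scipy.spatial.transform import Rotation as Rot' h.py
cat > look.py <<'E'
from h import *
import sys
for n in("top","scene"):
    s=eyes.snapshot(n)
    if len(sys.argv)>1: save(s,n+sys.argv[1])
    for q,z in(("stray",0),("stray_head",.012),("stray_tail",.017),("mark",0),("stop",0),("row1",0)):
        for d in models.tip_of(s,q)[:6]: print(n,q,np.round(d["xy"],1),round(d["confidence"],2),np.round(ray(s,d["xy"],z)[:2],4))
    if n=="top":
        # tops of blue blocks
        hsv=cv2.cvtColor(s["color"],cv2.COLOR_RGB2HSV)
        m=cv2.inRange(hsv,(100,90,40),(125,255,255)); 
        for c in cv2.findContours(m,cv2.RETR_EXTERNAL,cv2.CHAIN_APPROX_NONE)[0]:
            if cv2.contourArea(c)>150:
                P=np.array([ray(s,p,.03)[:2] for p in c[:,0]],np.float32); r=cv2.minAreaRect(P*1000);print("blue",np.round(r[0]),np.round(r[1]),round(r[2],1))
        m=cv2.inRange(hsv,(22,120,100),(35,255,255)); 
        for c in cv2.findContours(m,cv2.RETR_EXTERNAL,cv2.CHAIN_APPROX_NONE)[0]:
            if len(c)>15:
                P=np.array([ray(s,p,0)[:2] for p in c[:,0]],np.float32); r=cv2.minAreaRect(P*1000);print("yel",np.round(r[0]),np.round(r[1]),round(r[2],1))
E
python3 look.py 1
```

```text
top stray [161.  290.8] 0.95 [0.1865 0.2878]
top stray [310.7 178.3] 0.87 [ 0.4964 -0.1155]
top stray [312.4 133.7] 0.68 [ 0.6271 -0.1222]
top stray [375.2 293.2] 0.63 [ 0.1873 -0.2821]
top stray_head [136.1 298.2] 0.95 [0.1683 0.3489]
top stray_head [411.7 189.2] 0.73 [ 0.4662 -0.3913]
top stray_head [291.2 183. ] 0.72 [ 0.4802 -0.0597]
top stray_head [293.3 120.7] 0.66 [ 0.6614 -0.0665]
top stray_head [123.  132.1] 0.17 [0.6231 0.4193]
top stray_tail [335.3 179.5] 0.95 [ 0.4903 -0.1809]
top stray_tail [383.  265.9] 0.83 [ 0.2591 -0.3007]
top stray_tail [185.5 288.4] 0.65 [0.1953 0.2191]
top stray_tail [338.8 136.1] 0.64 [ 0.6151 -0.194 ]
top mark [230.7 187.2] 0.69 [0.4688 0.1088]
top mark [226.2 164.7] 0.51 [0.5333 0.1232]
top stop [205.4 154.6] 0.56 [0.5623 0.1833]
top stop [126.8 133.3] 0.24 [0.6235 0.4129]
top row1 [229.4 164.7] 0.95 [0.5334 0.1141]
top row1 [227.7 113.9] 0.77 [0.685 0.123]
top row1 [227.2 138.5] 0.58 [0.6105 0.1225]
blue [ 227. -586.] [221. 103.] 0.2
blue [ 487. -123.] [ 40. 125.] 3.0
blue [538. 111.] [ 40. 124.] 4.5
blue [605. 117.] [ 40. 124.] 4.5
blue [673.
[... 313 characters left out ...]
[115.8 189.6] 0.64 [ 0.1868 -0.2922]
scene stray_head [261.9 258.8] 0.96 [ 0.6376 -0.0502]
scene stray_head [292.3 117.4] 0.94 [0.1556 0.3661]
scene stray_head [231.  222.8] 0.87 [ 0.4933 -0.061 ]
scene stray_head [114.9 176. ] 0.85 [ 0.1391 -0.2785]
scene stray_tail [119.3 202.6] 0.93 [ 0.2659 -0.2991]
scene stray_tail [202.9 275. ] 0.91 [ 0.6089 -0.1958]
scene stray_tail [266.7 140. ] 0.87 [0.2305 0.2114]
scene stray_tail [188.3 241.6] 0.58 [ 0.4976 -0.1861]
scene stray_tail [311.8 224.7] 0.24 [0.6142 0.1178]
scene mark [286.  198.7] 0.56 [0.4836 0.1229]
scene stop [322.7 208.2] 0.58 [0.5689 0.1906]
scene row1 [311.2 226.3] 0.97 [0.6068 0.123 ]
scene row1 [294.7 215.9] 0.92 [0.5524 0.1064]
```

```bash
python3 -c "
import cv2;a=cv2.imread('pics/top0.png')[85:225,175:355];cv2.imwrite('pics/crop0.png',cv2.resize(a,None,fx=4,fy=4,interpolation=cv2.INTER_CUBIC))"
```

```text
(no output)
```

View pics/crop0.png

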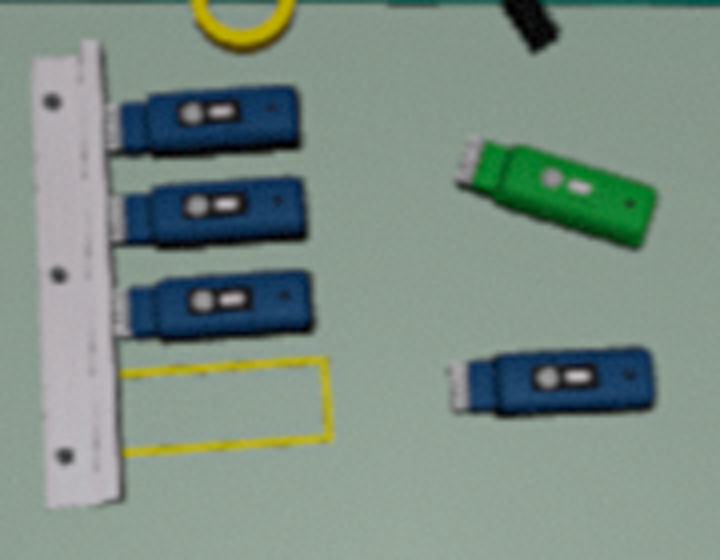

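Request:
step_arm(commands=[[[0,0,0,0,0,0.184,14],[0,0,0,0,0,0.184,14],[0,0,0,0,0,0.184,14],[0,0,0,0,0,0.184,14],[0,0,0,0,0,0.184,14],[0,0,0,0,0,0.184,14],[-53,16,0,0,0,0,14],[-53,16,0,0,0,0,14],[-53,16,0,0,0,0,14],[-53,16,0,0,0,0,14],[-53,16,0,0,0,0,14],[-53,16,0,0,0,0,14],[-53,16,0,0,0,0,14],[-53,16,0,0,0,0,14],[-53,16,0,0,0,0,14],[-53,16,0,0,0,0,14],[-53,16,0,0,0,0,14],[-53,16,0,0,0,0,14],[-53,16,0,0,0,0,14],[0,0,0,0,0,0,14]]])

```text
time: 3.45
tool_pos: [0.4705, -0.1638, 0.4037]
ee_rot: [-3.14, -0.0, 1.646]
wrist_force: [-0.2, 0.0, -0.1]
width: 0.0142
finger_force: 0.0
```

```bash
cat > st.py <<'E'
from h import *
o=robot.get_obs();p=np.array(o["tool_pos"]);yaw=o["ee_rot"][2]
u=np.array([-.0803,.9968]);v=np.array([.9968,.0803]);d=p[:2]-np.array([.4703,.1056])
print("t",o["time"],"pos",p.round(4),"rpy",np.round(o["ee_rot"],4),"w",o["width"],"F",np.round(o["wrist_force"],1))
print("place frame (blue centre): across mm",(d@v*1e3).round(1),"along",(d@u*1e3).round(1))
E
python3 st.py
```

```text
t 3.45 pos [ 0.4705 -0.1638  0.4037] rpy [-3.140e+00 -3.000e-04  1.646e+00] w 0.01421492303540968 F [-0.2  0.  -0.1]
place frame (blue centre): across mm -21.4 along -268.6
```

Request:
step_arm(commands=[[[-29,11,0,0,0,-0.005,14],[-29,10.5,0,0,0,0,14],[0,0,40,0,0,0,14],[0,0,40,0,0,0,14],[0,0,40,0,0,0,14],[0,0,40,0,0,0,14],[0,0,25,0,0,0,14],[0,0,11,0,0,0,14],[0,0,0,0,0,0,14],[0,0,0,0,0,0,14]]])

```text
time: 4.7
tool_pos: [0.4967, -0.2169, 0.2103]
ee_rot: [3.139, 0.001, 1.656]
wrist_force: [0.8, 0.1, -0.2]
width: 0.0139
finger_force: 0.0
```

```bash
python3 st.py; python3 look.py 2 | grep -E "blue|yel|top stray"
python3 - <<'E'
import cv2,numpy as np
a=cv2.imread('pics/top2.png')[85:225,175:355];b=cv2.imread('pics/scene2.png')[140:330,120:380]
cv2.imwrite('pics/c2.png',np.vstack([cv2.resize(a,(520,280),interpolation=2)[:, :],cv2.resize(b,(520,300))]))
E
```

```text
t 4.7 pos [ 0.4967 -0.2169  0.2103] rpy [3.1391e+00 1.5000e-03 1.6561e+00] w 0.013876687405707425 F [ 0.8  0.1 -0.2]
place frame (blue centre): across mm 0.4 along -323.6
top stray [160.2 293.5] 0.83 [0.1795 0.2895]
top stray [374.9 295.1] 0.63 [ 0.1825 -0.2811]
top stray [312.6 136.7] 0.62 [ 0.6181 -0.1226]
top stray [312.7 179.6] 0.6 [ 0.4927 -0.121 ]
top stray_head [377.9 321.2] 0.8 [ 0.119  -0.2823]
top stray_head [288.6 179.4] 0.7 [ 0.4903 -0.0525]
top stray_head [135.1 299.5] 0.58 [0.165  0.3513]
top stray_head [291.9 125.5] 0.56 [ 0.647  -0.0624]
top stray_tail [186.1 286.1] 0.91 [0.2011 0.2178]
top stray_tail [383.7 265.7] 0.73 [ 0.2596 -0.3025]
top stray_tail [336.7 181.2] 0.7 [ 0.4856 -0.1846]
top stray_tail [338.5 137.7] 0.59 [ 0.6104 -0.193 ]
blue [ 230. -577.] [ 99. 227.] 84.7
blue [ 486. -123.] [ 42. 127.] 3.0
blue [538. 111.] [ 40. 124.] 4.2
blue [605. 117.] [ 41. 124.] 4.5
blue [672. 122.] [ 42. 125.] 5.2
blue [ 845. -578.] [110. 117.] 0.8
yel [472. 108.] [ 62. 148.] 4.6
yel [777. 103.] [79. 74.] 1.0
```

View pics/c2.png

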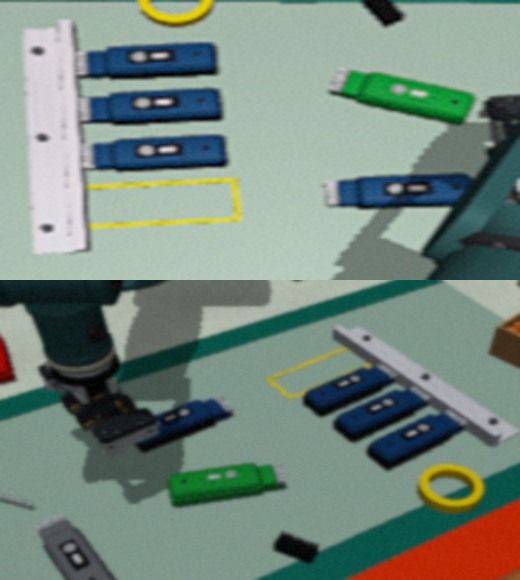

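Request:
step_arm(commands=[[[6,0,3,0,0,0.005,14],[6,0,0,0,0,0,14],[5,0,0,0,0,0,14],[5,0,0,0,0,0,14],[5,0,0,0,0,0,14],[7,0,0,0,0,0,14],[8,0,0,0,0,0,14],[8,0,0,0,0,0,14],[8,0,0,0,0,0,14],[8,0,0,0,0,0,14],[8,0,0,0,0,0,14],[8,0,0,0,0,0,14],[8,0,0,0,0,0,14],[8,0,0,0,0,0,14],[8,0,0,0,0,0,14],[8,0,0,0,0,0,14],[6,0,0,0,0,0,14],[4,0,0,0,0,0,14],[0,0,0,0,0,0,14]]])

```text
time: 7.78
tool_pos: [0.4861, -0.0928, 0.2056]
ee_rot: [3.142, -0.001, 1.651]
wrist_force: [0.7, -0.3, -0.2]
width: 0.0143
finger_force: 0.2
```

```bash
python3 st.py; python3 look.py 3 | grep -E "blue|yel|top stray"
python3 - <<'E'
import cv2,numpy as np
a=cv2.imread('pics/top3.png')[85:225,175:355];b=cv2.imread('pics/scene3.png')[140:330,120:380]
cv2.imwrite('pics/c3.png',np.vstack([cv2.resize(a,(520,280),interpolation=2)[:, :],cv2.resize(b,(520,300))]))
E
```

```text
t 7.775 pos [ 0.4861 -0.0928  0.2056] rpy [ 3.1416e+00 -1.1000e-03  1.6510e+00] w 0.014255998811448475 F [ 0.7 -0.3 -0.2]
place frame (blue centre): across mm -0.2 along -199.0
top stray [159.6 291.7] 0.78 [0.1841 0.2914]
top stray [379.2 294.9] 0.69 [ 0.1831 -0.2925]
top stray [276.2 182.9] 0.63 [ 0.4823 -0.0186]
top stray_head [380.8 320. ] 0.92 [ 0.122  -0.2899]
top stray_head [131.4 297.4] 0.85 [0.1701 0.3615]
top stray_head [252.  186.4] 0.69 [0.4696 0.0488]
top stray_head [289.7 122.6] 0.47 [ 0.6556 -0.0562]
top stray_head [382.6 125.5] 0.44 [ 0.6493 -0.3204]
top stray_tail [380.  265.3] 0.79 [ 0.2605 -0.2928]
top stray_tail [298.2 184.2] 0.56 [ 0.4761 -0.0785]
blue [ 228. -585.] [101. 222.] 89.5
blue [474.   5.] [40. 80.] 5.9
blue [538. 111.] [ 40. 124.] 4.2
blue [605. 117.] [ 41. 124.] 4.6
blue [672. 122.] [ 42. 125.] 5.9
blue [ 845. -578.] [110. 117.] 0.8
yel [444. 107.] [  9. 146.] 5.8
yel [499. 110.] [ 12. 144.] 1.8
yel [778. 103.] [76. 74.] 1.0
```

View pics/c3.png

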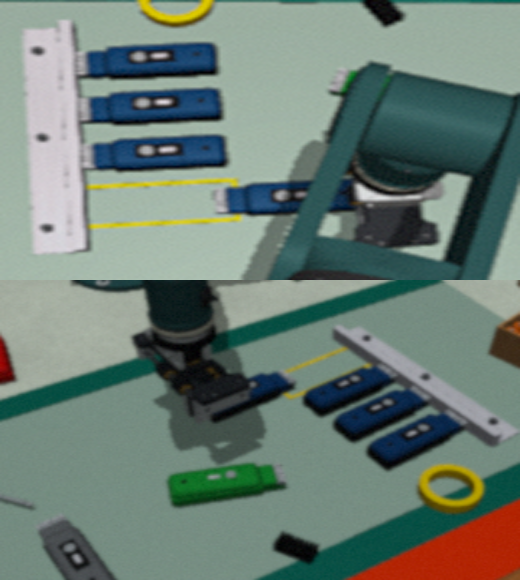

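Request:
step_arm(commands=[[[-8,0,0,0,0,0,14],[-4,0,0,0,0,0,14],[0,0,-30,0,0,0,14],[0,0,-30,0,0,0,40],[20,0.5,0,0,0,0,70],[20,0,0,0,0,0,70],[20,0,0,0,0,0,70],[16,0,0,0,0,0,70],[0,0,0,0,0,0,70]]])

```text
time: 9.6
tool_pos: [0.4815, -0.0288, 0.2656]
ee_rot: [-3.142, 0.0, 1.652]
wrist_force: [-0.2, -0.5, 0.3]
width: 0.0687
finger_force: 0.0
```

```bash
python3 st.py
python3 - <<'E'
from h import *
s=eyes.snapshot("wrist");save(s,"w4")
o=robot.get_obs();T=np.array(s["tool_from_camera"]);print(T.round(3));K=np.array(s["camera_matrix"])
W=np.eye(4);W[:3,:3]=Rot.from_euler("xyz",o["ee_rot"]).as_matrix();W[:3,3]=o["tool_pos"];C=W@T
s2=dict(camera_matrix=K,eye=C[:3,3],rotation=Rot.from_matrix(C[:3,:3]).as_euler("xyz"))
hsv=cv2.cvtColor(s["color"],cv2.COLOR_RGB2HSV);m=cv2.inRange(hsv,(100,90,40),(125,255,255))
for c in cv2.findContours(m,cv2.RETR_EXTERNAL,cv2.CHAIN_APPROX_NONE)[0]:
    if cv2.contourArea(c)>300:
        P=np.array([ray(s2,p,.034)[:2] for p in c[:,0]],np.float32); r=cv2.minAreaRect(P*1000);print("blue",np.round(r[0],1),np.round(r[1]),round(r[2],1))
E
```

```text
t 9.6 pos [ 0.4815 -0.0288  0.2656] rpy [-3.1415  0.      1.6523] w 0.06872821108238017 F [-0.2 -0.5  0.3]
place frame (blue centre): across mm 0.3 along -134.9
[[ 0.001  0.973  0.232  0.068]
 [ 1.    -0.001  0.001  0.001]
 [ 0.001  0.232 -0.973  0.02 ]
 [ 0.     0.     0.     1.   ]]
blue [480.2 -15.8] [ 39. 122.] 4.5
blue [606.5  87.4] [44. 70.] 4.7
blue [540.8  82.1] [41. 70.] 4.7
```

View pics/w4.png

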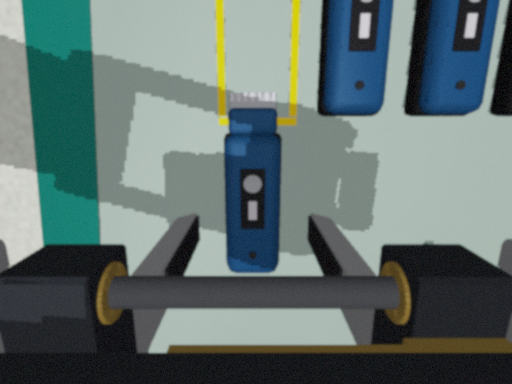

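The wrist view shows the stray centred between the fingers (x≈253) and straight, entering the tape U (edges at 221 and 296). I'll measure the lateral offset against the tape before going on.

Run:
```python
from h import *
s=eyes.snapshot("wrist");o=robot.get_obs();T=np.array(s["tool_from_camera"])
W=np.eye(4);W[:3,:3]=Rot.from_euler("xyz",o["ee_rot"]).as_matrix();W[:3,3]=o["tool_pos"];C=W@T
s2=dict(camera_matrix=s["camera_matrix"],eye=C[:3,3],rotation=Rot.from_matrix(C[:3,:3]).as_euler("xyz"))
hsv=cv2.cvtColor(s["color"],cv2.COLOR_RGB2HSV)
v=np.array([.9968,.0803]);o0=np.array([.4703,.1056])
y=cv2.inRange(hsv,(22,120,80),(35,255,255));b=cv2.inRange(hsv,(100,90,40),(125,255,255))
for r in (20,50,80,105):
    c=np.where(y[r])[0]; print("tape",r,c.min(),c.max(),[round(float((ray(s2,(k,r),0)[:2]-o0)@v*1e3),1) for k in(c.min(),c.max())])
for r in (50,90,140,180,220,255):
    c=np.where(b[r])[0]; g=np.split(c,np.where(np.diff(c)>25)[0]+1); print("blue",r,[[round(float((ray(s2,(k,r),.034)[:2]-o0)@v*1e3),1) for k in(q[0],q[-1])] for q in g if len(q)>10])
print(s["camera_matrix"][0])
```

```text
tape 20 216 298 [-26.9, 34.1]
tape 50 217 297 [-26.8, 34.1]
tape 80 218 296 [-26.6, 34.1]
tape 105 218 295 [-27.1, 33.9]
blue 50 [[47.9, 88.5], [113.4, 155.9]]
blue 90 [[48.6, 88.4], [113.3, 155.8]]
blue 140 [[-18.9, 18.9]]
blue 180 [[-18.8, 19.5]]
blue 220 [[-19.4, 19.4]]
blue 255 [[-19.3, 19.2]]
[298.44735551   0.         253.19876828]
```

Request:
step_arm(commands=[[[15,2.5,0,0,0,0,70],[0,0,25,0,0,0,70],[0,0,25,0,0,0,70],[0,0,8,0,0,0,70],[0,0,0,0,0,0,60],[0,0,0,0,0,0,54],[0,0,0,0,0,0,50],[0,0,0,0,0,0,48],[0,0,0,0,0,0,46],[0,0,0,0,0,0,46],[0,0,0,0,0,0,46]]])

```text
time: 11.08
tool_pos: [0.4827, -0.0143, 0.2076]
ee_rot: [-3.141, -0.0, 1.651]
wrist_force: [-4.3, 0.2, 3.0]
width: 0.0461
finger_force: 1.9
```

Request:
step_arm(commands=[[[0,0,0,0,0,0,60],[0,0,0,0,0,0,70],[0,0,0,0,0,0,70],[0,0,-30,0,0,0,70],[0,0,-30,0,0,0,70],[-20,0,0,0,0,0,70],[-20,0,0,0,0,0,70],[-20,0,0,0,0,0,70],[-20,0,0,0,0,0,70],[0,0,0,0,0,0,70],[0,0,0,0,0,0,70]]])

```text
time: 12.45
tool_pos: [0.4892, -0.0936, 0.2676]
ee_rot: [3.141, -0.001, 1.651]
wrist_force: [-0.2, 1.4, -0.0]
width: 0.07
finger_force: 0.0
```

```bash
cat > w.py <<'E'
from h import *
s=eyes.snapshot("wrist");o=robot.get_obs();T=np.array(s["tool_from_camera"])
import sys; save(s,sys.argv[1])
W=np.eye(4);W[:3,:3]=Rot.from_euler("xyz",o["ee_rot"]).as_matrix();W[:3,3]=o["tool_pos"];C=W@T
s2=dict(camera_matrix=s["camera_matrix"],eye=C[:3,3],rotation=Rot.from_matrix(C[:3,:3]).as_euler("xyz"))
hsv=cv2.cvtColor(s["color"],cv2.COLOR_RGB2HSV);v=np.array([.9968,.0803]);u=np.array([-.0803,.9968]);o0=np.array([.4703,.1056])
y=cv2.inRange(hsv,(22,120,80),(35,255,255));b=cv2.inRange(hsv,(100,90,40),(125,255,255))
for m,z,n in((y,0,"yel"),(b,.034,"blue")):
  for c in cv2.findContours(m,cv2.RETR_EXTERNAL,cv2.CHAIN_APPROX_NONE)[0]:
    if len(c)>60:
        D=np.array([ray(s2,p,z)[:2]-o0 for p in c[:,0]])*1e3
        P=np.c_[D@v,D@u].astype(np.float32); r=cv2.minAreaRect(P);print(n,"across",P[:,0].min().round(1),P[:,0].max().round(1),"along",P[:,1].min().round(1),P[:,1].max().round(1),"ang",round(r[2],1))
E
python3 st.py; python3 w.py w5
```

```text
t 12.45 pos [ 0.4892 -0.0936  0.2676] rpy [ 3.1415e+00 -7.0000e-04  1.6507e+00] w 0.06995199932724316 F [-0.2  1.4 -0. ]
place frame (blue centre): across mm 2.8 along -200.1
yel across 29.0 34.4 along -63.5 -46.0 ang 1.6
yel across -27.2 -22.2 along -63.5 -46.0 ang 88.5
blue across -17.7 21.8 along -184.1 -63.5 ang 89.9
blue across 113.5 155.0 along -66.4 -57.7 ang 0.0
blue across 48.4 88.1 along -66.4 -57.8 ang 0.0
```

Request:
step_arm(commands=[[[-12,-0.5,0,0,0,0,14],[0,0,0,0,0,0,14],[0,0,0,0,0,0,14],[0,0,0,0,0,0,14],[0,0,30,0,0,0,14],[0,0,25,0,0,0,14],[0,0,6,0,0,0,14],[0,0,0,0,0,0,14],[5,0,0,0,0,0,14],[5,0,0,0,0,0,14],[5,0,0,0,0,0,14],[5,0,0,0,0,0,14],[5,0,0,0,0,0,14],[7,0,0,0,0,0,14],[8,0,0,0,0,0,14],[8,0,0,0,0,0,14],[8,0,0,0,0,0,14],[8,0,0,0,0,0,14],[8,0,0,0,0,0,14],[0,0,0,0,0,0,14]]])

```text
time: 15.0
tool_pos: [0.4835, -0.033, 0.206]
ee_rot: [-3.14, -0.002, 1.652]
wrist_force: [0.7, -0.0, -0.2]
width: 0.0139
finger_force: 0.0
```

Request:
step_arm(commands=[[[6,0,0,0,0,0,14],[6,0,0,0,0,0,14],[6,0,0,0,0,0,14],[6,0,0,0,0,0,14],[4,0,0,0,0,0,14],[4,0,0,0,0,0,14],[2,0,0,0,0,0,14],[0,0,0,0,0,0,14]]])

```text
time: 16.0
tool_pos: [0.4813, -0.0001, 0.2068]
ee_rot: [3.141, -0.001, 1.651]
wrist_force: [0.2, 0.1, -0.3]
width: 0.0136
finger_force: 0.0
```

```bash
python3 st.py; python3 w.py w6;python3 look.py 6 | grep -E "blue|yel"
```

```text
t 16.0 pos [ 4.813e-01 -1.000e-04  2.068e-01] rpy [ 3.1413e+00 -7.0000e-04  1.6508e+00] w 0.013622030238684543 F [ 0.2  0.1 -0.3]
place frame (blue centre): across mm 2.4 along -106.2
yel across 26.2 34.9 along -71.5 26.5 ang 88.1
yel across -27.4 -21.4 along -64.5 26.5 ang 89.4
blue across 110.2 136.0 along -61.2 14.7 ang 11.3
blue across 47.2 88.6 along -61.8 14.7 ang 0.0
blue across -17.3 21.6 along -91.7 14.7 ang 90.0
blue [ 230. -577.] [ 99. 227.] 84.7
blue [467. 116.] [39. 38.] 0.6
blue [536. 130.] [40. 86.] 4.8
blue [604. 129.] [40. 99.] 4.5
blue [672. 122.] [ 42. 125.] 5.9
blue [ 844. -578.] [106. 117.] 0.6
yel [441. 143.] [ 6. 73.] 5.4
yel [449.  50.] [ 6. 37.] 6.4
yel [497. 140.] [ 6. 85.] 4.9
yel [504.  48.] [ 6. 20.] 0.6
yel [778. 103.] [76. 74.] 1.0
```

View pics/w6.png

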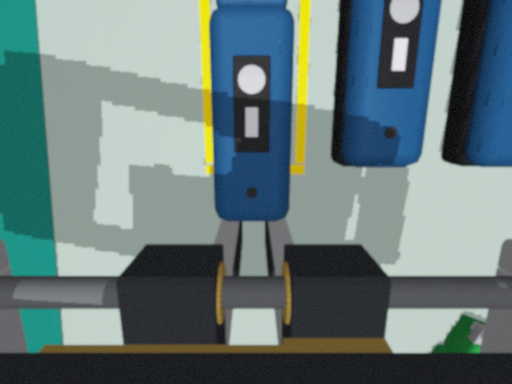

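The stray is straight and inside the tape. Its tail is at row 218 and the neighbour's at 163, so about 30 mm remain.

Request:
step_arm(commands=[[[4,0,0,0,0,0,14],[5,0,0,0,0,0,14],[5,0,0,0,0,0,14],[4,0,0,0,0,0,14],[3,0,0,0,0,0,14],[2,0,0,0,0,0,14],[1,0,0,0,0,0,14],[1,0,0,0,0,0,14],[0,0,0,0,0,0,14]]])

```text
time: 17.88
tool_pos: [0.4792, 0.0247, 0.2067]
ee_rot: [3.142, -0.0, 1.651]
wrist_force: [0.1, -0.9, -0.6]
width: 0.0138
finger_force: 0.5
```

```bash
python3 st.py; python3 w.py w7
```

```text
t 17.875 pos [0.4792 0.0247 0.2067] rpy [ 3.1416e+00 -3.0000e-04  1.6507e+00] w 0.013842260021376143 F [ 0.1 -0.9 -0.6]
place frame (blue centre): across mm 2.4 along -81.4
yel across 28.9 34.8 along -64.4 51.3 ang 0.1
yel across -27.5 -21.6 along -64.4 51.3 ang 0.1
blue across 109.9 140.3 along -60.0 39.5 ang 11.3
blue across 47.1 88.5 along -60.0 39.5 ang 0.0
blue across -17.1 21.5 along -66.8 39.5 ang 0.1
```

Request:
step_arm(commands=[[[1,0,0,0,0,0,14],[1,0,0,0,0,0,14],[1,0,0,0,0,0,14],[1,0,0,0,0,0,14],[0.5,0,0,0,0,0,14]]])

```text
time: 18.55
tool_pos: [0.4789, 0.0291, 0.2067]
ee_rot: [3.141, -0.0, 1.651]
wrist_force: [-0.9, -1.5, 0.4]
width: 0.0136
finger_force: 0.8
```

Request:
step_arm(commands=[[[0.5,0,0,0,0,0,14],[0.5,0,0,0,0,0,14]]])

```text
time: 18.8
tool_pos: [0.4788, 0.0301, 0.2067]
ee_rot: [3.142, -0.0, 1.651]
wrist_force: [-0.3, -1.3, -0.1]
width: 0.0138
finger_force: 0.7
```

Request:
step_arm(commands=[[[0.5,0,0,0,0,0,14],[0.5,0,0,0,0,0,14]]])

```text
time: 19.05
tool_pos: [0.4787, 0.031, 0.2067]
ee_rot: [3.141, 0.0, 1.651]
wrist_force: [0.8, -1.8, -0.5]
width: 0.0142
finger_force: 1.4
```

Request:
step_arm(commands=[[[0.5,0,0,0,0,0,14],[0.3,0,0,0,0,0,14]]])

```text
time: 19.3
tool_pos: [0.4787, 0.0313, 0.2067]
ee_rot: [3.141, 0.002, 1.651]
wrist_force: [0.5, -5.5, -0.6]
width: 0.0141
finger_force: 2.8
```

```bash
python3 st.py; python3 w.py w8
```

```text
t 19.3 pos [0.4787 0.0313 0.2067] rpy [3.1413e+00 1.9000e-03 1.6509e+00] w 0.01408978360345179 F [ 0.5 -5.5 -0.6]
place frame (blue centre): across mm 2.5 along -74.7
yel across 28.9 34.8 along -64.9 57.4 ang 0.2
yel across -27.6 -18.9 along -71.8 57.4 ang 1.2
blue across 102.2 141.6 along -59.3 45.7 ang 11.4
blue across 45.9 88.4 along -59.9 45.7 ang 0.0
blue across -17.1 21.6 along -60.5 45.7 ang 0.1
```

Force has risen to 5.5 N and the tail is level with its neighbours, so the blade is against the bar. I'll add a slight seating push, then back off.

Request:
step_arm(commands=[[[0.4,0,0,0,0,0,14],[0,0,0,0,0,0,14]]])

```text
time: 19.6
tool_pos: [0.4788, 0.0315, 0.2067]
ee_rot: [3.141, 0.003, 1.651]
wrist_force: [0.5, -6.3, -1.2]
width: 0.0143
finger_force: 3.1
```

Request:
step_arm(commands=[[[-3,0,0,0,0,0,14],[-12,0,0,0,0,0,14],[-25,0,0,0,0,0,14],[0,0,-30,0,0,0,14],[0,0,-50,0,0,0,14],[-50,0,-50,0,0,0,14],[-60,0,-40,0,0,0,14],[-60,0,0,0,0,0,14],[-50,0,0,0,0,0,14],[0,0,0,0,0,0,14]]])

```text
time: 20.85
tool_pos: [0.4979, -0.2164, 0.3649]
ee_rot: [-3.141, -0.001, 1.646]
wrist_force: [-0.1, 0.9, 0.4]
width: 0.0139
finger_force: 0.0
```

```bash
python3 st.py; python3 look.py 9 | grep -E "blue|yel"; python3 -c "
import cv2;a=cv2.imread('pics/top9.png')[85:225,175:355];cv2.imwrite('pics/crop9.png',cv2.resize(a,None,fx=4,fy=4,interpolation=cv2.INTER_CUBIC))"
```

```text
t 20.85 pos [ 0.4979 -0.2164  0.3649] rpy [-3.1411e+00 -7.0000e-04  1.6458e+00] w 0.013858725881880526 F [-0.1  0.9  0.4]
place frame (blue centre): across mm 1.7 along -323.2
blue [ 230. -577.] [ 99. 227.] 84.7
blue [468. 105.] [ 41. 122.] 5.0
blue [537. 111.] [ 41. 124.] 4.5
blue [604. 117.] [ 41. 123.] 4.5
blue [672. 122.] [ 42. 125.] 5.3
blue [ 845. -577.] [109. 117.] 1.9
yel [472. 108.] [ 62. 148.] 4.4
yel [777. 103.] [79. 74.] 1.0
```

View pics/crop9.png

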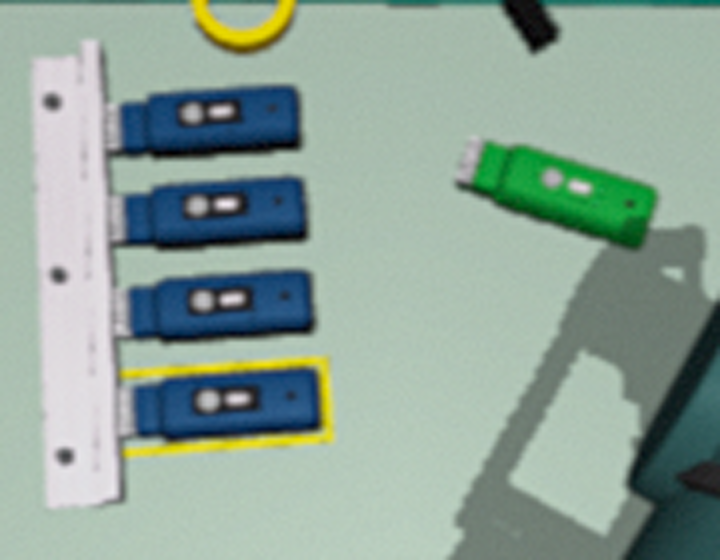

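The stray now lies in line in the tape U with its blade against the bar. It is about 1–2 mm off centre and nothing else has moved.

```bash
python3 -c "
from bench import robot;print(robot.close_job())"
```

```text
the job is handed in; nothing more can be done
None
```

I pushed the stray clipper into the marked place and handed the job in. Its blade is against the stop bar, it lies straight and about 1–2 mm off centre, the neighbouring clippers haven't moved, and the gripper is clear; the judge's verdict was not shown.

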